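Tip the empty crates to find the stamped one and push it to the dispatch line

ROBOT

A 6-joint arm with a two-finger parallel gripper is mounted at the origin on the work surface. World frame = base frame: x ahead of the robot, y to its left, z up, the work surface at z = 0. Lengths are in m, angles in rad, forces in N, time in s.
With the tool pointing down it reaches from about 0.35 to 0.875 m from the base axis. Payload 4.2 kg.
Tool frame: the origin (TCP) lies midway between the tips of the shut fingers; the grasp point (between the pads) lies 19 mm behind it; z points along the fingers, y is the direction in which the jaws open and shut (so a half turn about z gives the same grasp; the last joint's range is limited). The gripper opens to 85 mm and grips with 20 to 120 N. Pads are 22 mm wide; open, the fingers measure 114 mm over their backs; the gripper's body (76 mm by 85 mm) begins 54 mm behind the grasp point. The pads swing forward as they close: fully open they stand 13 mm farther back than shut.
Start: joints at [-0.899, 0.385, 0.008, 0, -1.194, -0.259], TCP at [0.251, -0.572, 0.231] pointing down, gripper open.
Joint ranges: [-3.14, 3.14], [-1.21, 2.06], [-1.07, 1.41], [-3.16, 2.05], [-2.99, -0.16], [-3.1, 3.1]. Speed limits (rad/s): [2.79, 2.79, 3.14, 3.14, 3.14, 3.14].

INTERFACE

Orientations are given as a unit quaternion [w, x, y, z].
In Python, from bench import r gives the robot as it stands. The module is installed in compiled form; this text tells all that it offers.
- The arm moves only by the tool move_arm, never from a script. Its argument "motion" is a list of rows, each a list of 3 entries, a list of its own where there are three numbers: the shift along the tool's x, y, z in mm, then the turn, a rotation vector about the tool's x, y, z in degrees, then the closure, from 0 (fully open) to 1 (shut). A call has 1 to 10 rows; each row shifts and turns the commanded pose from where the row before left it, along the tool's axes as they then stand; what a row does not reach is not made up. A row lasts 1/8 s, in which the tool goes at most 62.5 mm and 10.7 degrees, less where a joint would pass 70% of its speed; a pose out of reach is approached as far as the arm can. A call with a gripper value outside its range is refused whole. The fingers move at their own pace and stop on an object; "squeeze" is the grip in N (left out, the last holds). Time passes only in rows, so rows that do not move let the fingers close. It gives the time, the measured TCP pose, the force and the opening at its end, in the units of the state.
- r.get_state(): the state, without advancing time (a new reading comes with each control period).
- r.grab_frame(name): name is "scene" or "top"; returns a dict with "color" (384x512x3 uint8, red, green, blue), "fx", "fy", "cx", "cy" (pixels), "k1" (the pictures are not rectified: a ray, as slopes to the right and down, at radius r is drawn at 1 + k1 r^2 times it, then the intrinsics apply), "R" (3x3) and "t" (3): a world point X has camera coordinates R X + t. Camera axes: x right, y down, z forward; pixel columns grow to the right and rows downward; lengths in m; the calibration is good to about 2 mm. A picture is of the moment at which its call begins. There is no depth.
- r.hand_in(): hands the job in, once; it reports no verdict.
Trained networks look in the newest picture that a camera, given by its name, has taken for a name from the list of things; names that differ only in an ending like _2 or _b are one class to them, and where a whole thing is asked for, a point or a joint stands for the part that bears it (a point fixed in the world has none). Each returns a list of dicts, best first, with "confidence" (0 to 1); they miss things now and then, are a little off and sometimes report something else, mostly with a low value. They report only what shows in the picture. A call takes as long as a camera call. They do not tell look-alikes from the thing itself.
- r.silhouettes(name, camera): "region" (384x512 bool, what is visible of it) and "centre" ([column, row] in pixels, amid what is visible of it).
The state is a dict: "t": time; "qpos": joint angles; "qd": joint speeds; "joint_torque": joint torques, N m; "tool_pos": TCP position; "eef_rot": TCP orientation; "contact_force": force on the tool from outside, world axes, zero at the start; "ft_torque": the same for the moment, N m; "gripper_width": finger opening in m.
Only numpy, scipy, OpenCV 4.12 (cv2) and the standard library are available. Lean on these libraries where they do the work, as an engineer would, in place of code of your own. Each camera call takes 0.05 s, during which the arm holds its last target. There are 200 camera calls.

TASK

One of the two empty plywood crates has a round red stamp on its underside. With the fingertips, tip both crates over towards the robot so that each lies on its front with its underside showing; then push the stamped one, lying as it is, sideways along the bench until its middle is over the yellow dispatch line. Leave the other crate lying where it was tipped, never lift or carry a crate, and do not disturb the copper cap and the can.

Things in the scene. Friction and masses are not known exactly. Their poses are not given: they have to be found in the camera images.
- crate_1: one of two alike empty open-topped plywood crates (either may be the stamped one, on either side): 95 mm deep (x), 120 mm wide (y), 120 mm high, walls 6 mm thick, bottom 10 mm, 0.37 to 0.63 kg. It starts upright. Origin: centre of the underside; x from its front (robot side) to its rear, y to its left, z up out of its mouth. Lying on its front, its x points straight up and its z towards the robot
- crate_2: one of two alike empty open-topped plywood crates (either may be the stamped one, on either side): 95 mm deep (x), 120 mm wide (y), 120 mm high, walls 6 mm thick, bottom 10 mm, 0.37 to 0.63 kg. It starts upright. Origin: centre of the underside; x from its front (robot side) to its rear, y to its left, z up out of its mouth. Lying on its front, its x points straight up and its z towards the robot
- crate_1_mid (a point): centre of crate_1's volume, 60 mm above its underside when upright; 48 mm above the bench when it lies on its front
- crate_2_mid (a point): centre of crate_2's volume, 60 mm above its underside when upright; 48 mm above the bench when it lies on its front
- crate_1_heel (a point): middle of the bottom edge of crate_1's front wall, 47.5 mm in front of the origin. Pulled or pushed towards the robot near the top of its rear wall with about 2 to 3 N the crate rocks about this edge, which hardly slides; past about 57 degrees of tilt it falls by itself onto its front wall and stays there, underside facing away from the robot
- crate_2_heel (a point): middle of the bottom edge of crate_2's front wall, 47.5 mm in front of the origin. Pulled or pushed towards the robot near the top of its rear wall with about 2 to 3 N the crate rocks about this edge, which hardly slides; past about 57 degrees of tilt it falls by itself onto its front wall and stays there, underside facing away from the robot
- stamp (a point): centre of the round stamp (red and white rings, 84 mm across) in the middle of the underside of the stamped crate: it lies at that crate's origin and turns with it. It cannot be seen until the crate is tipped. The other crate's underside is bare plywood
- line: the dispatch line: a flat yellow stripe painted on the bench between the two crates, 600 mm long and 50 mm wide, with an arrow head at its far end. Origin: its middle; x along the stripe away from the robot, y across it to the left. The crates' centres start 140 mm or more to either side
- cap: bystander: small loose copper dome, 64 mm across and 44 mm high, beyond the crates; origin under its centre; leave alone
- polish: bystander: loose can with a blue label, 54 mm across and 60 mm high, beyond the crates; origin under its centre; leave alone
Things that resemble listed ones, but are neither listed nor needed, are in the scene too. Leave any green or pink look-alike of the crate_2 alone. What is shaped like the crate_1 but black is not meant.

How it is judged:
By the outcome, as a careful person would: the job done as asked, in the order asked, and still so for the second after the job is handed in, with the robot touching nothing.
It also fails if it takes over 64 s, if anything falls off the work surface, if the arm or the gripper's body presses on something with over 40 N, if the wrist force passes 120 N, or if a joint passes its speed limit or range.

## Working session

There is one attempt and no reset: what is moved stays moved. The work goes in short steps, Python scripts to look and compute and a tool call to move; the robot and the scene stay as the last step left them, time stands still between calls to the robot, and variables do not carry over. Pictures are saved under pics/ and viewed, on a budget of 10 in all, crops included, one or two more only if the job needs it, and the job is handed in when it is done.

Besides the shell and the picture viewer there is one more tool, called after "Call:" in YAML: its name, and indented under it one key for each argument. move_arm: Moves the arm, as the interface text tells. Its arguments: {"type":"object","properties":{"motion":{"type":"array"},"squeeze":{"type":"number"}},"required":["motion"]}

```bash
mkdir -p pics
cat > h.py <<'E'
import numpy as np, cv2
from bench import r
def ray(f,u,v):
    x=(u-f["cx"])/f["fx"]; y=(v-f["cy"])/f["fy"]
    a,b=x,y
    for _ in range(30):
        s=1+f["k1"]*(a*a+b*b); a,b=x/s,y/s
    R=np.array(f["R"]);t=np.array(f["t"])
    return -R.T@t, R.T@np.array([a,b,1.])
def onz(f,u,v,z=0.):
    o,d=ray(f,u,v); return o+d*(z-o[2])/d[2]
def proj(f,X):
    c=np.array(f["R"])@np.array(X)+np.array(f["t"]); a,b=c[:2]/c[2]; s=1+f["k1"]*(a*a+b*b)
    return np.array([f["fx"]*a*s+f["cx"],f["fy"]*b*s+f["cy"]])
def save(f,n): cv2.imwrite("pics/"+n,cv2.cvtColor(f["color"],cv2.COLOR_RGB2BGR))
E
python3 - <<'E'
from h import *
fs={c:r.grab_frame(c) for c in("scene","top")}
im=np.vstack([fs["scene"]["color"],fs["top"]["color"]])
cv2.imwrite("pics/a.png",cv2.resize(cv2.cvtColor(np.hstack([fs["scene"]["color"],fs["top"]["color"]]),cv2.COLOR_RGB2BGR),(800,300)))
save(fs["scene"],"s0.png");save(fs["top"],"t0.png")
for c,f in fs.items():
    print(c,f["fx"],f["k1"],(-np.array(f["R"]).T@np.array(f["t"])).round(3),np.array(f["R"])[2].round(2))
    for n in("crate_1","line","cap","polish"):
        for d in r.silhouettes(n,c):
            u,v=d["centre"]; ys,xs=np.nonzero(d["region"])
            print(c,n,round(d["confidence"],2),np.round([u,v]),xs.min(),xs.max(),ys.min(),ys.max(),len(xs),onz(f,u,v,.12 if n=="crate_1" else 0).round(3))
print(r.get_state())
E
```

```text
scene 362.2119248073736 -0.09257386947696077 [ 1.12  -0.06   0.932] [-0.54  0.08 -0.84]
scene crate_1 0.95 [111. 250.] 83 137 222 282 2834 [ 0.702 -0.363  0.12 ]
scene crate_1 0.91 [384. 140.] 359 410 118 163 1916 [0.432 0.431 0.12 ]
scene crate_1 0.88 [326. 196.] 301 353 169 222 2309 [0.613 0.202 0.12 ]
scene crate_1 0.72 [174. 222.] 148 201 192 248 2509 [ 0.642 -0.205  0.12 ]
scene crate_1 0.71 [ 98. 175.] 69 129 143 204 2169 [ 0.463 -0.419  0.12 ]
scene crate_1 0.55 [395. 184.] 366 426 157 218 2390 [0.595 0.407 0.12 ]
scene line 0.65 [244. 252.] 221 282 142 324 3540 [ 0.691 -0.03   0.   ]
scene cap 0.58 [316. 259.] 302 324 247 269 412 [0.738 0.164 0.   ]
scene polish 0.63 [220. 270.] 212 233 256 280 432 [ 0.738 -0.103  0.   ]
top 484.2083926147641 -0.1620623436436486 [ 0.476 -0.006  1.765] [ 0.06  0.02 -1.  ]
top crate_1 0.95 [361. 161.] 345 379 142 181 1253 [ 0.68  -0.361  0.12 ]
top crate_1 0.87 [318. 186.] 298 336 169 199 1120 [ 0.595 -0.21   0.12 ]
top crate_1 0.79 [132. 199.] 113 154 176 217 1225 [0.559 0.429 0.12 ]
top crate_1 0.77 [126. 249.] 105 149 232 265 1227 [0.389 0.4
[... 340 characters left out ...]
44 -0.099  0.   ]
{'t': 0.5, 'qpos': array([-8.99399412e-01,  3.84700519e-01,  7.78900229e-03, -7.43401891e-05,
       -1.19398163e+00, -2.58570285e-01]), 'qd': array([ 0.0007888 , -0.00112183,  0.00062576, -0.00109184,  0.00058972,
       -0.00066416]), 'joint_torque': array([ 3.03838970e-04, -3.91692388e+01,  1.88440812e+01,  4.18703288e+00,
       -7.39264815e-04, -3.22099126e-06]), 'tool_pos': array([ 0.25073336, -0.57242121,  0.23125719]), 'eef_rot': array([ 9.18384640e-06, -2.04937289e-01,  9.78775104e-01,  5.87697707e-05]), 'contact_force': array([ 0.65508196, -0.07622472,  0.40241198]), 'ft_torque': array([ 0.0310815 ,  0.01350474, -0.05166138]), 'gripper_width': 0.08552982890588724}
```

View pics/s0.png

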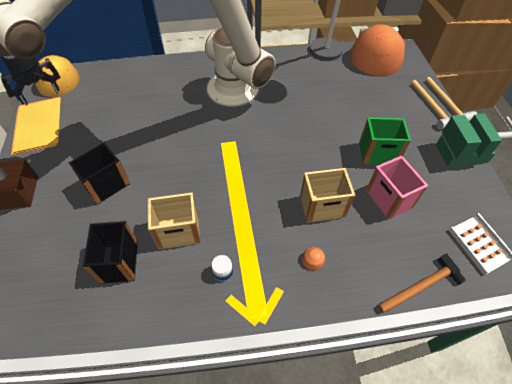

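View pics/t0.png

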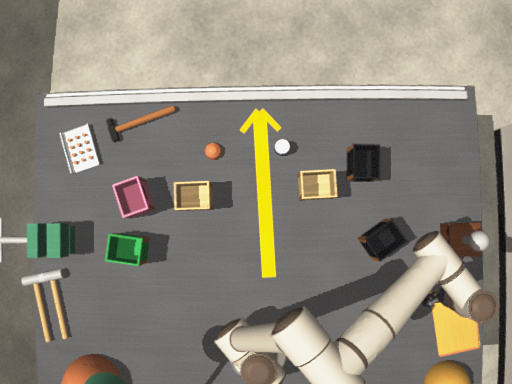

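The top view shows plywood crates at (193,196) and (318,186), either side of the yellow line. There are black look-alikes at (362,162) and (385,239), a pink one at (132,197) and a green one at (126,249). The copper cap is at (213,150) and the can at (282,147). Only the two bare-plywood boxes fit the description, so I'll fit their poses and confirm in a crop.

```bash
cat > fit.py <<'E'
from h import *
from scipy.optimize import minimize
def corners(x,y,yaw,lying=False):
    c,s=np.cos(yaw),np.sin(yaw); P=[]
    for a in(-.0475,.0475):
        for b in(-.06,.06):
            for h in(0,.12): P.append((a,b,h))
    P=np.array(P)
    if lying: P=np.stack([ -(P[:,2]-.06),P[:,1],P[:,0]+.0475],1)  # x,y = mid; z of crate -> -x
    return np.stack([x+c*P[:,0]-s*P[:,1],y+s*P[:,0]+c*P[:,1],P[:,2]],1)
def fitbox(obs,g,lying=False):
    # obs: list of (frame, region)
    S=4
    dts=[]
    for f,m in obs:
        dts.append(cv2.GaussianBlur(cv2.resize(m.astype(np.float32),None,fx=S,fy=S),(0,0),3))
    def cost(p):
        C=corners(*p,lying); J=0
        for (f,_),m in zip(obs,dts):
            q=np.array([proj(f,X) for X in C]); h=cv2.convexHull((((q+.5)*S-.5)*16).astype(np.int32))
            z=np.zeros(m.shape,np.float32); cv2.fillConvexPoly(z,h,1.,cv2.LINE_8,4)
            z=cv2.GaussianBlur(z,(0,0),3)
            J+=np.minimum(z,m).sum()/np.maximum(z,m).sum()
        return -J/len(obs)
    o=minimize(cost,g,method="Nelder-Mead",options=dict(initial_simplex=[g,[g[0]+.02,g[1],g[2]],[g[0],g[1]+.02,g[2]],[g[0],g[1],g[2]+.15]],xatol=1e-4,fatol=1e-4))
    return o.x,-o.fun
def line(f):
    hsv=cv2.cvtColor(f["color"],cv2.COLOR_RGB2HSV)
    m=((hsv[...,0]>22)&(hsv[...,0]<33)&(hsv[...,1]>200)&(hsv[...,2]>150)).astype(np.uint8)
    n,l,s,c=cv2.connectedComponentsWithStats(m)
    k=min(range(1,n),key=lambda i:-(s[i,3]))
    ys,xs=np.nonzero(l==k)
    P=np.array([onz(f,u,v)[:2] for u,v in zip(xs,ys)])
    Q=P[P[:,0]<np.percentile(P[:,0],75)]
    vx,vy,x0,y0=cv2.fitLine(Q.astype(np.float32),cv2.DIST_HUBER,0,.001,.001).ravel()
    return P[:,0].min(),P[:,0].max(),vy/vx,y0-vy/vx*x0
E
python3 - <<'E'
from fit import *
fs={c:r.grab_frame(c) for c in("scene","top")}
D={c:r.silhouettes("crate_1",c) for c in fs}
for name,ct,cs,g in(("L",(193,196),(326,196),[.57,.21,0]),("R",(318,186),(174,222),[.6,-.21,0])):
    o=[]
    for c,px in(("top",ct),("scene",cs)):
        d=min(D[c],key=lambda d:np.hypot(*(np.array(d["centre"])-px))); o.append((fs[c],d["region"]))
    print(name,fitbox(o,g),[fitbox([q],g) for q in o])
for c in fs: print(c,"line xmin,xmax,slope,y0",line(fs[c]))
for n in("cap","polish"):
    d=r.silhouettes(n,"top")[0]; print(n,onz(fs["top"],*d["centre"],.03).round(3))
a=cv2.resize(fs["top"]["color"][130:230,160:350],None,fx=4,fy=4,interpolation=cv2.INTER_CUBIC)
cv2.imwrite("pics/c.png",a[...,::-1])
E
```

```text
L (array([0.57133644, 0.2220488 , 0.03135178]), np.float64(0.960145115852356)) [(array([0.57136422, 0.22246887, 0.02970253]), np.float64(0.9690199494361877)), (array([0.5699616 , 0.22061961, 0.00238481]), np.float64(0.9563660025596619))]
R (array([ 0.60399907, -0.21297504,  0.04763192]), np.float64(0.9701349139213562)) [(array([ 0.60441569, -0.21292537,  0.04199876]), np.float64(0.9734449982643127)), (array([ 0.60353621, -0.21247624,  0.05405545]), np.float64(0.9689608812332153))]
scene line xmin,xmax,slope,y0 (np.float64(0.27739181531147883), np.float64(0.8937970019141386), np.float32(0.045004744), np.float32(-0.053635053))
top line xmin,xmax,slope,y0 (np.float64(0.2796397541524863), np.float64(0.8935944646250336), np.float32(0.04296123), np.float32(-0.05183257))
cap [0.738 0.16  0.03 ]
polish [ 0.748 -0.091  0.03 ]
```

View pics/c.png

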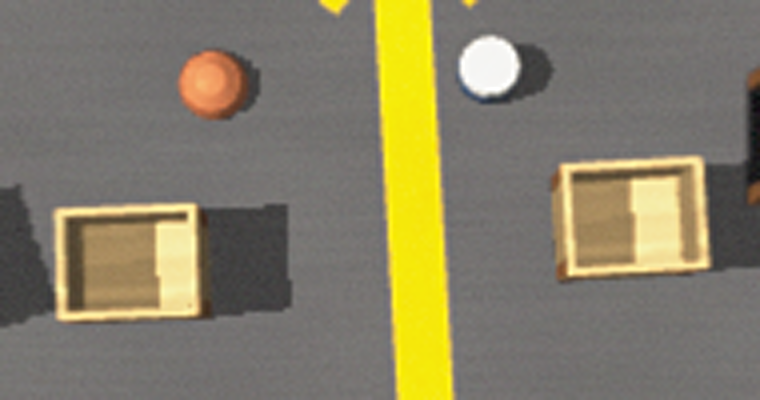

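The crop confirms it: two bare-plywood crates, left at crop (130,262) and right at (632,218), with the cap at (213,85) and the can at (490,68) behind them. I'll tip the right one first: shut the fingers, turn the tool square to the crate, and travel behind it.

Call:
move_arm:
  motion:
    - [[0,0,0],[0,0,10.6],1]
    - [[0,0,0],[0,0,10.6],1]
    - [[-45,34,0],[0,0,0],1]
    - [[-45,34,0],[0,0,0],1]
    - [[-45,34,0],[0,0,0],1]
    - [[-45,34,0],[0,0,0],1]
    - [[-45,34,0],[0,0,0],1]
    - [[-45,34,0],[0,0,0],1]
    - [[-45,34,0],[0,0,0],1]
    - [[-45,34,0],[0,0,0],1]

```text
t: 2.05
tool_pos: [0.6001, -0.284, 0.2315]
eef_rot: [0.0, -0.021, 1.0, -0.0]
contact_force: [0.5, -0.6, 0.0]
gripper_width: -0.0001
```

Call:
move_arm:
  motion:
    - [[-46,36,0],[0,0,0],1]
    - [[-46,35,0],[0,0,0],1]
    - [[0,0,42],[0,0,0],1]
    - [[0,0,42],[0,0,0],1]
    - [[0,0,41],[0,0,0],1]
    - [[10,0,0],[0,0,0],1]
    - [[5,0,0],[0,0,0],1]
    - [[0,0,0],[0,0,0],1]

```text
t: 3.05
tool_pos: [0.6736, -0.2115, 0.1095]
eef_rot: [0.002, -0.021, 1.0, -0.001]
contact_force: [-0.7, -0.8, 0.8]
gripper_width: -0.0002
```

Call:
move_arm:
  motion:
    - [[8,0,0],[0,0,0],1]
    - [[4,0,0],[0,0,0],1]
    - [[10,0,-7],[0,0,0],1]
    - [[10,0,-7],[0,0,0],1]
    - [[11,0,-6],[0,0,0],1]
    - [[11,0,-6],[0,0,0],1]
    - [[12,0,-4],[0,0,0],1]
    - [[12,0,-3],[0,0,0],1]

```text
t: 4.05
tool_pos: [0.5934, -0.2146, 0.1395]
eef_rot: [-0.0, -0.021, 1.0, 0.0]
contact_force: [0.8, 0.2, 3.6]
gripper_width: 0.0004
```

Run:
```python
from h import *
f=r.grab_frame("scene"); save(f,"s1.png"); print(r.get_state()["contact_force"])
for d in r.silhouettes("crate_1","scene"): print(d["confidence"],np.round(d["centre"]))
```

```text
[-1.30733581  1.08841711  0.59179013]
0.87 [325. 196.]
0.87 [397. 186.]
0.86 [112. 253.]
0.7 [382. 137.]
0.59 [ 98. 172.]
0.56 [174. 212.]
```

View pics/s1.png

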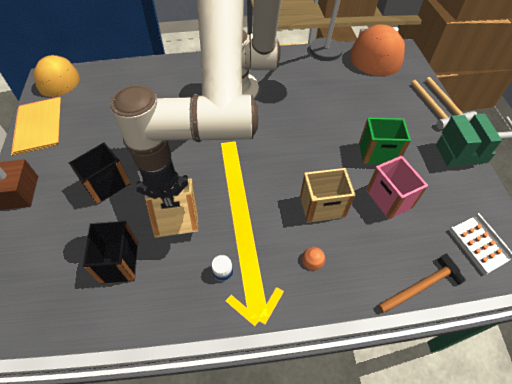

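The scene view shows the right crate at (174,212) rocking, with its rear wall (rows 190–235) leaning toward the robot. I'll continue along the arc.

Call:
move_arm:
  motion:
    - [[12,0,-2],[0,0,0],1]
    - [[12,0,-1],[0,0,0],1]
    - [[12,0,0],[0,0,0],1]
    - [[12,0,1],[0,0,0],1]
    - [[12,0,2],[0,0,0],1]
    - [[12,0,3],[0,0,0],1]
    - [[11,0,3],[0,0,0],1]

```text
t: 5.03
tool_pos: [0.5108, -0.218, 0.1329]
eef_rot: [-0.0, -0.021, 1.0, 0.0]
contact_force: [0.8, 0.0, 0.0]
gripper_width: 0.0004
```

Run:
```python
from h import *
f=r.grab_frame("scene"); save(f,"s2.png"); print(r.get_state()["contact_force"])
cv2.imwrite("pics/s2c.png",cv2.resize(f["color"][120:280,80:280,::-1],None,fx=3,fy=3))
```

```text
[-1.76908792  0.60285342 -0.86924586]
```

View pics/s2c.png

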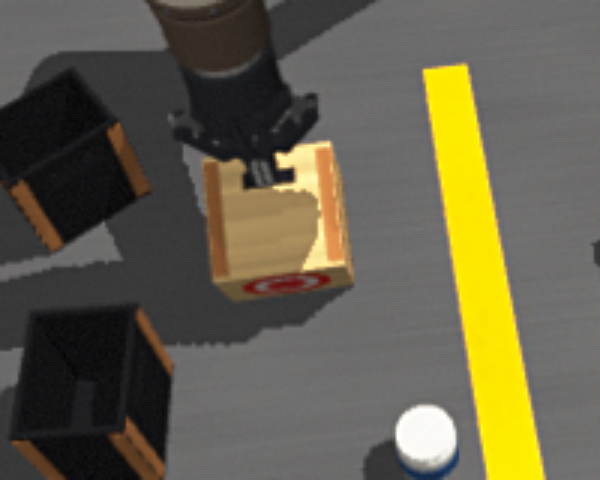

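The crop shows the right crate lying on its front with the red ring stamp showing at (287,285), so it is the stamped one. Next I'll tip the left crate.

Call:
move_arm:
  motion:
    - [[0,0,-35],[0,0,0],1]
    - [[0,0,-35],[0,0,0],1]
    - [[-20,54,0],[0,0,0],1]
    - [[-20,54,0],[0,0,0],1]
    - [[-20,54,0],[0,0,0],1]
    - [[-20,54,0],[0,0,0],1]
    - [[-20,55,0],[0,0,0],1]
    - [[-20,55,0],[0,0,0],1]
    - [[-22,55,0],[0,0,0],1]
    - [[-22,55,0],[0,0,0],1]

```text
t: 6.32
tool_pos: [0.6574, 0.2265, 0.2032]
eef_rot: [0.0, -0.022, 1.0, -0.0]
contact_force: [0.7, -0.2, 0.9]
gripper_width: -0.0002
```

Call:
move_arm:
  motion:
    - [[0,-1,48],[0,0,0.6],1]
    - [[0,0,49],[0,0,0],1]
    - [[10,0,0],[0,0,0],1]
    - [[5,0,0],[0,0,0],1]
    - [[0,0,0],[0,0,0],1]

```text
t: 6.95
tool_pos: [0.6432, 0.2238, 0.1097]
eef_rot: [0.002, -0.016, 1.0, 0.001]
contact_force: [0.6, -0.5, 0.6]
gripper_width: 0.0001
```

Call:
move_arm:
  motion:
    - [[8,0,0],[0,0,0],1]
    - [[4,0,0],[0,0,0],1]
    - [[10,0,-7],[0,0,0],1]
    - [[10,0,-7],[0,0,0],1]
    - [[11,0,-6],[0,0,0],1]
    - [[11,0,-6],[0,0,0],1]
    - [[12,0,-4],[0,0,0],1]
    - [[12,0,-3],[0,0,0],1]
    - [[12,0,-2],[0,0,0],1]
    - [[12,0,-1],[0,0,0],1]

```text
t: 8.2
tool_pos: [0.5391, 0.2198, 0.1424]
eef_rot: [-0.0, -0.016, 1.0, -0.0]
contact_force: [1.3, 1.6, 0.0]
gripper_width: -0.0
```

Call:
move_arm:
  motion:
    - [[12,0,0],[0,0,0],1]
    - [[12,0,1],[0,0,0],1]
    - [[12,0,2],[0,0,0],1]
    - [[12,0,3],[0,0,0],1]
    - [[11,0,3],[0,0,0],1]
    - [[0,0,-45],[0,0,0],1]
    - [[0,0,-45],[0,0,0],1]
    - [[0,0,0],[0,0,0],1]

```text
t: 9.2
tool_pos: [0.4826, 0.2192, 0.2271]
eef_rot: [0.003, -0.016, 1.0, 0.002]
contact_force: [-0.4, 0.4, -1.9]
gripper_width: -0.0001
```

Run:
```python
from fit import *
fs={c:r.grab_frame(c) for c in("scene","top")}
cv2.imwrite("pics/m3.png",cv2.resize(fs["scene"]["color"][80:320,60:440,::-1],None,fx=2,fy=2))
D={c:r.silhouettes("crate_1",c) for c in fs}
for n,g in(("L",[.464,.22,.03]),("R",[.497,-.218,.045])):
    o=[]
    for c in fs:
        px=proj(fs[c],[g[0],g[1],.05])
        d=min(D[c],key=lambda d:np.hypot(*(np.array(d["centre"])-px))); print(c,d["confidence"],px.round(),np.round(d["centre"]))
        o.append((fs[c],d["region"]))
    print(n,fitbox(o,g,True),[fitbox([q],g,True) for q in o])
print(r.get_state()["tool_pos"])
```

```text
scene 0.91 [316. 169.] [316. 169.]
top 0.56 [195. 226.] [202. 235.]
L (array([0.45839737, 0.21854705, 0.00102165]), np.float64(0.792799711227417)) [(array([0.45902673, 0.21770594, 0.02038691]), np.float64(0.9718385934829712)), (array([ 0.45798585,  0.21875743, -0.00570584]), np.float64(0.6192755103111267))]
scene 0.71 [173. 192.] [170. 190.]
top 0.9 [318. 215.] [319. 219.]
R (array([ 0.49082712, -0.21676444,  0.05390205]), np.float64(0.9551032781600952)) [(array([ 0.49082437, -0.21738281,  0.05254416]), np.float64(0.9629483222961426)), (array([ 0.49143407, -0.21653833,  0.03706088]), np.float64(0.9509241580963135))]
[0.48020832 0.21742571 0.22184929]
```

View pics/m3.png

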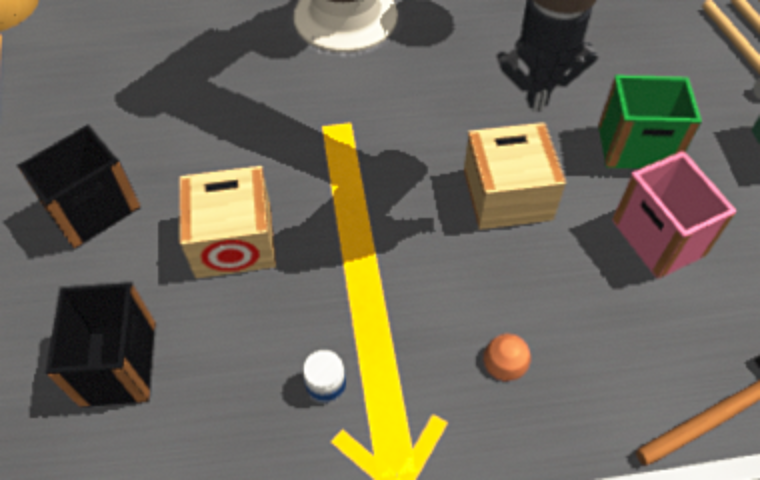

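Both crates now lie on their fronts. The stamp is at crop (230,255) on the right crate, and the left crate's underside at (518,208) is bare. Before coming down on the stamped crate's right side, I'll travel there and locate the nearby black crate.

Call:
move_arm:
  motion:
    - [[0,-58,0],[0,0,0],1]
    - [[-1,-58,0],[0,0,0],1]
    - [[-1,-58,0],[0,0,0],1]
    - [[-1,-58,0],[0,0,0],1]
    - [[-1,-59,0],[0,0,0],1]
    - [[-1,-59,0],[0,0,0],1]
    - [[-1,-59,0],[0,0,0],1]
    - [[-1,-59,0],[0,0,0],0.4]
    - [[-1,-59,0],[0,0,0],0.4]

```text
t: 10.52
tool_pos: [0.5054, -0.3102, 0.2216]
eef_rot: [-0.001, -0.016, 1.0, 0.001]
contact_force: [1.0, 0.5, 0.1]
gripper_width: 0.0357
```

Call:
move_arm:
  motion:
    - [[0,0,0],[0,0,-10],0.4]
    - [[0,0,0],[0,0,-10],0.4]
    - [[0,0,0],[0,0,-10],0.4]
    - [[0,0,0],[0,0,-10],0.4]
    - [[0,0,0],[0,0,-10],0.4]
    - [[0,0,0],[0,0,-10],0.4]
    - [[0,0,0],[0,0,-10],0.4]
    - [[0,0,0],[0,0,-10],0.4]
    - [[0,0,0],[0,0,-10],0.4]
    - [[0,0,0],[0,0,-1],0.4]

```text
t: 11.78
tool_pos: [0.5056, -0.3083, 0.2217]
eef_rot: [0.001, 0.724, -0.69, -0.001]
contact_force: [-0.8, 0.6, 0.0]
gripper_width: 0.0511
```

```bash
cat > blk.py <<'E'
from fit import *
# black crates from the first top/scene pictures (arm away)
f=r.grab_frame("scene"); s0=cv2.imread("pics/s0.png")[...,::-1]
r_=r.silhouettes("crate_1","scene")
d=min(r_,key=lambda d:np.hypot(*(np.array(d["centre"])-(98,175)))); print(d["confidence"],d["centre"])
for g in([.44,-.42,.5],[.44,-.42,-.5]):
    p,q=fitbox([(f,d["region"])],g); print(p,q); print(corners(*p)[::2,:2].round(3).tolist())
E
python3 blk.py; python3 -c "
from bench import r
s=r.get_state();print(s['t'],s['tool_pos'],s['eef_rot'],s['gripper_width'],s['qpos'])"
```

```text
0.94 [97.4, 174.7]
[ 0.4055568  -0.44121332  0.56760836] 0.9033114314079285
[[0.398, -0.517], [0.333, -0.416], [0.478, -0.466], [0.413, -0.365]]
[ 0.41946678 -0.43867375 -0.88418703] 0.8177735805511475
[[0.343, -0.44], [0.436, -0.364], [0.403, -0.513], [0.496, -0.437]]
11.875 [ 0.5058085  -0.30838462  0.22224623] [ 4.27485390e-04  7.23676307e-01 -6.90138831e-01 -9.02284761e-04] 0.05135238005416346 [-2.74426828e-01  3.36869471e-01 -8.77985674e-02 -9.80616432e-05
 -1.14812315e+00  3.21900766e-01]
```

Call:
move_arm:
  motion:
    - [[0,0,50],[0,0,0],0.4]
    - [[0,0,50],[0,0,0],0.4]
    - [[0,0,50],[0,0,0],0.4]
    - [[0,0,17],[0,0,0],0.4]
    - [[-8,0,0],[0,0,0],0.4]
    - [[-8,0,0],[0,0,0],0.4]
    - [[-6,0,0],[0,0,0],0.4]
    - [[-8,0,0],[0,0,0],0.4]
    - [[-8,0,0],[0,0,0],0.4]

```text
t: 13.0
tool_pos: [0.5055, -0.2708, 0.0579]
eef_rot: [-0.001, 0.725, -0.689, 0.002]
contact_force: [0.5, -3.6, 2.5]
gripper_width: 0.0513
```

Call:
move_arm:
  motion:
    - [[-12,0,0],[0,0,0],0.4]
    - [[-12,0,0],[0,0,0],0.4]
    - [[-12,0,0],[0,0,0],0.4]
    - [[-12,0,0],[0,0,0],0.4]
    - [[-12,0,0],[0,0,0],0.4]
    - [[-8,0,0],[0,0,0],0.4]
    - [[0,0,0],[0,0,0],0.4]

```text
t: 13.88
tool_pos: [0.5, -0.2013, 0.0556]
eef_rot: [0.0, 0.725, -0.689, -0.001]
contact_force: [0.1, -0.3, 0.5]
gripper_width: 0.0514
```

```bash
cat > chk.py <<'E'
from fit import *
import sys
fs={c:r.grab_frame(c) for c in("scene","top")}
save(fs["scene"],sys.argv[1])
D={c:r.silhouettes("crate_1",c) for c in fs}
p0=eval(sys.argv[2])
for n,g in(("L",[.458,.218,.02]),("R",p0)):
    o=[]
    for c in fs:
        px=proj(fs[c],[g[0],g[1],.05])
        d=min(D[c],key=lambda d:np.hypot(*(np.array(d["centre"])-px))); o.append((fs[c],d["region"]))
    ps=[fitbox([q],g,True) for q in o]
    print(n,*[(p.round(4),round(q,3),"off line mm",round(1000*(p[1]+.0527-.044*p[0]),1)) for p,q in ps])
for n in("cap","polish"):
  for c in fs:
    d=r.silhouettes(n,c)
    if d: print(n,c,onz(fs[c],*d[0]["centre"],.03).round(3))
s=r.get_state(); print(s["t"],s["tool_pos"],s["contact_force"])
E
python3 chk.py s4.png "[.487,-.12,.05]"
```

```text
L (array([0.4593, 0.2187, 0.0409]), np.float64(0.971), 'off line mm', np.float64(251.2)) (array([ 0.4584,  0.2215, -0.0018]), np.float64(0.964), 'off line mm', np.float64(254.0))
R (array([ 0.4859, -0.1287,  0.0243]), np.float64(0.963), 'off line mm', np.float64(-97.4)) (array([ 0.4599, -0.1256,  0.385 ]), np.float64(0.233), 'off line mm', np.float64(-93.2))
cap scene [0.745 0.155 0.03 ]
cap top [0.749 0.155 0.03 ]
polish scene [ 0.751 -0.099  0.03 ]
polish top [ 0.744 -0.089  0.03 ]
14.275 [ 0.50076412 -0.20272714  0.05609243] [ 0.6416814  -0.72668015  0.13909741]
```

View pics/s4.png

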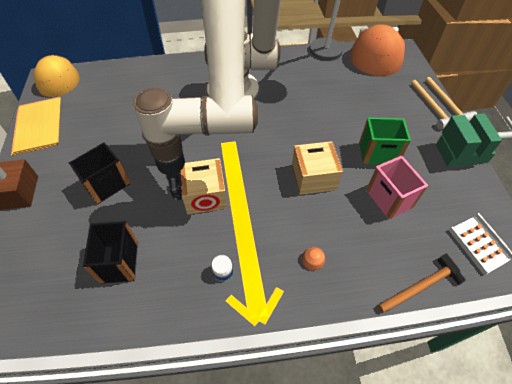

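The stamped crate at (203,187) is being pushed squarely and is still about 97 mm short of the line. The left crate at (317,167), the cap and the can have not moved.

Call:
move_arm:
  motion:
    - [[-8,0,0],[0,0,0],0.4]
    - [[-12,0,0],[0,0,0],0.4]
    - [[-12,0,0],[0,0,0],0.4]
    - [[-12,0,0],[0,0,0],0.4]
    - [[-12,0,0],[0,0,0],0.4]
    - [[-12,0,0],[0,0,0],0.4]
    - [[-12,0,0],[0,0,0],0.4]
    - [[-8,0,0],[0,0,0],0.4]
    - [[-5,0,0],[0,0,0],0.4]
    - [[0,0,0],[0,0,0],0.4]

```text
t: 15.52
tool_pos: [0.4965, -0.1093, 0.0564]
eef_rot: [-0.0, 0.725, -0.689, 0.0]
contact_force: [0.2, -0.5, 0.6]
gripper_width: 0.0512
```

```bash
python3 chk.py s5.png "[.483,-.034,.04]"
```

```text
L (array([ 0.4579,  0.2177, -0.0122]), np.float64(0.955), 'off line mm', np.float64(250.3)) (array([0.4585, 0.2208, 0.0123]), np.float64(0.959), 'off line mm', np.float64(253.3))
R (array([ 0.483, -0.034,  0.04 ]), np.float64(0.0), 'off line mm', np.float64(-2.6)) (array([ 0.456 , -0.0428,  0.2989]), np.float64(0.153), 'off line mm', np.float64(-10.2))
cap scene [0.746 0.146 0.03 ]
cap top [0.746 0.152 0.03 ]
polish scene [ 0.742 -0.096  0.03 ]
polish top [ 0.74  -0.095  0.03 ]
15.925 [ 0.49629988 -0.10990516  0.05631211] [ 0.3143638  -0.22477204 -0.51986566]
```

Call:
move_arm:
  motion:
    - [[12,0,0],[0,0,0],0.4]
    - [[20,0,0],[0,0,0],0.4]
    - [[0,0,-50],[0,0,0],0.4]
    - [[0,0,-50],[0,0,0],0.4]
    - [[0,0,-50],[0,0,0],0.4]
    - [[50,0,0],[0,0,0],0.4]
    - [[55,0,0],[0,0,0],0.4]
    - [[55,0,0],[0,0,0],0.4]
    - [[40,0,0],[0,0,0],0.4]
    - [[0,0,0],[0,0,0],0.4]

```text
t: 17.18
tool_pos: [0.507, -0.3446, 0.2053]
eef_rot: [0.0, 0.723, -0.691, -0.0]
contact_force: [-0.7, 0.4, 0.5]
gripper_width: 0.0511
```

```bash
python3 chk.py s6.png "[.483,-.034,.04]"
```

```text
L (array([0.4587, 0.2188, 0.0052]), np.float64(0.969), 'off line mm', np.float64(251.3)) (array([4.584e-01, 2.209e-01, 3.000e-04]), np.float64(0.965), 'off line mm', np.float64(253.5))
R (array([ 0.4798, -0.0378,  0.0505]), np.float64(0.971), 'off line mm', np.float64(-6.2)) (array([ 0.4803, -0.0369,  0.0436]), np.float64(0.97), 'off line mm', np.float64(-5.4))
cap scene [0.747 0.156 0.03 ]
cap top [0.745 0.163 0.03 ]
polish scene [ 0.747 -0.093  0.03 ]
polish top [ 0.741 -0.095  0.03 ]
17.575 [ 0.50801122 -0.34064443  0.2066532 ] [ 0.75048144  0.1729905  -0.61072892]
```

View pics/s6.png

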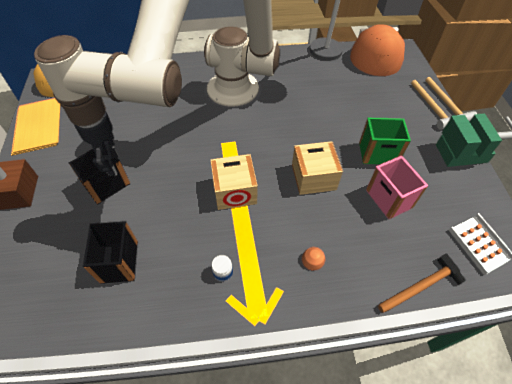

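The stamped crate at (234,182) is over the stripe but about 6 mm short of centre. I'll give it one small nudge.

Call:
move_arm:
  motion:
    - [[-50,0,0],[0,0,0],0.4]
    - [[-50,0,0],[0,0,0],0.4]
    - [[-50,0,0],[0,0,0],0.4]
    - [[-48,0,0],[0,0,0],0.4]
    - [[0,0,50],[0,0,0],0.4]
    - [[0,0,50],[0,0,0],0.4]
    - [[0,0,50],[0,0,0],0.4]
    - [[-10,0,0],[0,0,0],0.4]
    - [[-10,0,0],[0,0,0],0.4]
    - [[0,0,0],[0,0,0],0.4]

```text
t: 18.82
tool_pos: [0.4988, -0.1227, 0.0588]
eef_rot: [-0.002, 0.725, -0.689, 0.002]
contact_force: [0.1, -0.8, -0.5]
gripper_width: 0.0516
```

Call:
move_arm:
  motion:
    - [[-7,0,0],[0,0,0],0.4]
    - [[-4,0,0],[0,0,0],0.4]
    - [[-4,0,0],[0,0,0],0.4]
    - [[-4,0,0],[0,0,0],0.4]
    - [[0,0,0],[0,0,0],0.4]
    - [[0,0,0],[0,0,0],0.4]

```text
t: 19.58
tool_pos: [0.4959, -0.1047, 0.0561]
eef_rot: [0.0, 0.724, -0.689, -0.0]
contact_force: [0.5, -1.0, -0.2]
gripper_width: 0.0512
```

Call:
move_arm:
  motion:
    - [[12,0,0],[0,0,0],0.4]
    - [[20,0,0],[0,0,0],0.4]
    - [[0,0,-50],[0,0,0],0.4]
    - [[0,0,-50],[0,0,0],0.4]
    - [[0,0,-50],[0,0,0],0.4]
    - [[50,0,0],[0,0,0],0.4]
    - [[55,0,0],[0,0,0],0.4]
    - [[55,0,0],[0,0,0],0.4]
    - [[40,0,0],[0,0,0],0.4]
    - [[0,0,0],[0,0,0],0.4]

```text
t: 20.82
tool_pos: [0.5067, -0.3394, 0.2051]
eef_rot: [0.0, 0.723, -0.691, -0.001]
contact_force: [-1.0, 0.5, -0.7]
gripper_width: 0.0511
```

```bash
python3 chk.py s7.png "[.483,-.034,.04]"
```

```text
L (array([0.4578, 0.2187, 0.0086]), np.float64(0.97), 'off line mm', np.float64(251.2)) (array([0.4574, 0.2205, 0.0285]), np.float64(0.97), 'off line mm', np.float64(253.0))
R (array([ 0.4806, -0.0342,  0.0629]), np.float64(0.962), 'off line mm', np.float64(-2.7)) (array([ 0.4803, -0.0328,  0.0524]), np.float64(0.966), 'off line mm', np.float64(-1.2))
cap scene [ 0.477 -0.038  0.03 ]
cap top [0.734 0.154 0.03 ]
polish scene [ 0.743 -0.096  0.03 ]
polish top [ 0.745 -0.099  0.03 ]
21.225 [ 0.50777689 -0.33561076  0.20662733] [-0.8267798  -0.15203415  0.22493167]
```

Both cameras now put the crate about 2 mm from the line centre. The scene camera's "cap" hit at (0.477, -0.038) is a false detection on the stamped crate, and the top view still has the cap in place. Handing in.

```bash
python3 -c "
from bench import r
print(r.hand_in())"
```

```text
the job is handed in; nothing more can be done
None
```

The job is done and handed in at about 21 s of the 64 s allowed. I tipped both crates onto their fronts with the shut fingertips, right one first. The right one carried the stamp, so I pushed it sideways along the bench with spread fingertips, plus one small corrective nudge, until it was over the yellow line.

**Stamped crate:** its middle is 1.2 mm (top camera) and 2.7 mm (scene camera) from the line's centre, lying square to it. The calibration is only good to about 2 mm.

**Other crate:** it lies where it was tipped, with position readings agreeing within about 3 mm throughout.

**Cap and can:** both read within about 1 cm of where they started, which is the detector's scatter. In the last check the scene camera's "cap" was a false hit on the stamped crate, while the top camera still showed the cap in place.

**Forces and clearance:** the readings at the end of each move stayed under about 5 N. The gripper is clear, 0.2 m above the bench.

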